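# Fetch a printed block from a tilt-out bin

## Robot

A 7-joint arm with a two-finger parallel gripper is mounted at the origin on the work surface. World frame = base frame: x ahead of the robot, y to its left, z up, the work surface at z = 0. Lengths are in m, angles in rad, forces in N, time in s.
With the tool pointing down it reaches from about 0.425 to 1.025 m from the base axis. Payload 3.6 kg.
Tool frame: the origin (TCP) lies between the finger pads; the fingertips stand 25 mm ahead of it and the grasp point (between the pads) lies 6 mm ahead of it; z points along the fingers, y is the direction in which the jaws open and shut (so a half turn about z gives the same grasp; the last joint's range is limited). The gripper opens to 85 mm and grips with 20 to 120 N. Pads are 22 mm wide; open, the fingers measure 114 mm over their backs; the gripper's body (76 mm by 85 mm) begins 54 mm behind the grasp point. The pads swing forward as they close: fully open they stand 13 mm farther back than shut.
Start: joints at [1.036, 0.591, 0.048, 1.609, -0.033, 0.943, -0.034], TCP at [0.309, -0.656, 0.228] pointing down, gripper open.
Joint ranges: [-2.69, 2.69], [-0.47, 2.24], [-1.27, 1.36], [0.19, 2.51], [-1.53, 4.68], [0.08, 2.07], [-3.09, 3.09]. Speed limits (rad/s): [2.57, 2.57, 3.14, 3.14, 3.14, 3.14, 3.14].

## Interface

Orientations are given as a unit quaternion [x, y, z, w].
In Python, from rig import observe, capture, sign_off gives the robot as it stands.
- The arm moves only by the shell command python3 -m inch 'ROWS' [FORCE]. ROWS is a JSON object of lists of equal length, an entry for each row: "jaw": the opening, from 0 (shut) to 1 (fully open); "offset": the shift along the tool's x, y, z in cm, a list of three; "turn": the turn about the tool's z in degrees. A call has exactly 5 rows; each row shifts and turns the pose as measured when the row begins, along the tool's axes as they then stand; what a row does not reach is not made up. A row lasts 1/12 s, in which the tool goes at most 41.7 mm and 7.16 degrees, less where a joint would pass 70% of its speed; a pose out of reach is approached as far as the arm can. A call is refused whole if a number of a shift passes 4.17 or a number of a turn 7.16, either way. A call with a gripper value outside its range is refused whole. The fingers move at their own pace and stop on an object; FORCE is the grip in N (left out, the last holds). Time passes only in rows, so rows that do not move let the fingers close, or fill a call up. It gives the time, the measured TCP pose, the force and the opening at its end, in the units of the state.
- observe(): the state, without advancing time (a new reading comes with each control period).
- capture(name): name is "scene" or "top"; returns a dict with "frame" (420x560x3 uint8, blue, green, red), "K" (3x3 intrinsics, pixels), "world_from_camera" (4x4, takes a point from camera to world coordinates). Camera axes: x right, y up, looking along -z (the intrinsics and any distortion apply to the point x, -y, -z); pixel columns grow to the right and rows downward; lengths in m; the calibration is good to about 2 mm. A picture is of the moment at which its call begins. There is no depth.
- sign_off(): hands the job in, once; it reports no verdict.
The state is a dict: "t": time; "qpos": joint angles; "joint_vel": joint speeds; "tau": joint torques, N m; "eef_pos": TCP position; "tcp_rot": TCP orientation; "wrist_force": force on the tool from outside, world axes, zero at the start; "wrist_torque": the same for the moment, N m; "gripper_width": finger opening in m.
Only numpy, scipy, OpenCV 4.12 (cv2) and the standard library are available. Lean on these libraries where they do the work, as an engineer would, in place of code of your own. Each camera call takes 0.05 s, during which the arm holds its last target.

## Task

Three small tilt-out bins stand side by side on the bench. Swing the one with the flat upright fin handle fully forward, take the resin block out of its mouth, and lower it into the square tray without dropping it in, letting go only when it is down in the tray. Leave the block lying flat in the tray and the bin tilted out.

Things in the scene. Friction and masses are not known exactly. Their poses are not given: they have to be found in the camera images.
- hopper: White steel housing of the target bin, 118 mm wide, origin on the bench under the bin's hinge line, x = back into it, z up. Its roof, 126 mm above the bench, starts 28 mm behind the hinge; its back is at 102 mm. Two like housings beside it hold bins with a round knob and a horizontal bar as handles; these bins are not the target.
- hopper_bin (a joint): Tilt of the target bin, rad: 0 closed and upright, 0.9 fully forward at its stop, towards the robot; stays where left (2 to 4 N at the fin). Grey box, 100 mm wide inside, front panel 125 mm tall, 5 mm thick, floor 90 mm deep, 5 mm thick, sides 100 mm tall near the panel. Hinge: level, at the panel's lower front edge, 20 mm above the bench.
- fin (a point): Grip point on the target bin's handle, a black upright fin 12 mm thick, 46 mm tall, 50 mm out from the panel; the point is 17 mm below its top, 20 mm from its outer end, 158 mm above the bench when closed. Axes turn with the bin: y along the hinge and across the fin; closed, x into the housing, z up. In them the hinge is at x +30, z -138 mm. The fin can turn between the pads that pinch it.
- block_mid (a point): Middle of the loose cream resin block, 90 mm long: body 28 x 28 mm from z -45 to +29 mm, then a 20 mm round spigot to +45. z = its length, towards the spigot; x, y = normal to its flat sides. 40 to 85 g. Stands spigot up in the closed bin; in the tilted bin it leans on the panel, spigot up and towards the robot, 38 degrees above level, about 30 mm free each side.
- tray_in (a point): Centre of the inner floor of the fixed square aluminium tray, 160 x 160 mm outside, 152 x 152 mm inside; the rim is 25 mm above the bench and about 21 mm above this point; x and y along its sides, z up. The round aluminium pan of similar size across the bench is not the tray.
There are look-alikes about, which are no part of the job. Leave any green look-alike of the hopper alone.

How it is judged:
By the outcome, as a careful person would: the job done as asked, in the order asked, and still so for the second after the job is handed in, with the robot touching nothing.
It also fails if it takes over 54 s, if anything falls off the work surface, if the arm or the gripper's body presses on something with over 40 N, if the wrist force passes 120 N, or if a joint passes its speed limit or range.

## Working session

There is one attempt and no reset: what is moved stays moved. The work goes in short steps, Python scripts to look and compute and a shell command to move; the robot and the scene stay as the last step left them, time stands still between calls to the robot, and variables do not carry over. Pictures are saved under pics/ and viewed, and the job is handed in when it is done.

```bash
ls; mkdir -p pics; python3 - <<'E'
from rig import observe, capture
import cv2, numpy as np
s=observe()
for k,v in s.items(): print(k, np.round(v,4))
for n in ("scene","top"):
    c=capture(n); cv2.imwrite(f"pics/{n}0.png",c["frame"]); print(n,c["K"],np.round(c["world_from_camera"],4), [k for k in c])
    np.savez(f"{n}0.npz",**{k:c[k] for k in ("frame","K","world_from_camera")})
E
```

```text
pics
t 0.0
qpos [ 1.0365  0.5921  0.0483  1.6099 -0.0333  0.9427 -0.0337]
joint_vel [ 0.0001 -0.0014 -0.0015  0.0012  0.     -0.0009  0.0004]
tau [-2.00000e-04 -5.48693e+01  1.54640e+00 -1.98127e+01  9.40000e-03
  8.80000e-03  0.00000e+00]
eef_pos [ 0.309  -0.6549  0.2267]
tcp_rot [ 9.758e-01  2.187e-01 -3.000e-04 -1.100e-03]
wrist_force [-0.3369 -0.4888  0.4299]
wrist_torque [ 0.0198 -0.0627  0.0215]
gripper_width 0.0855
scene [[540.53853311   0.         280.39741156]
 [  0.         540.53853311 211.86093717]
 [  0.           0.           1.        ]] [[-0.9916 -0.1064  0.0734  0.5502]
 [ 0.1291 -0.7874  0.6027  0.9054]
 [-0.0063  0.6072  0.7945  1.2786]
 [ 0.      0.      0.      1.    ]] ['frame', 'K', 'world_from_camera']
top [[386.73935879   0.         279.83681194]
 [  0.         386.73935879 207.17817382]
 [  0.           0.           1.        ]] [[-0.0201  0.9914 -0.1293  0.2799]
 [-0.9998 -0.0193  0.0069  0.0121]
 [ 0.0044  0.1294  0.9916  1.1644]
 [ 0.      0.      0.      1.    ]] ['frame', 'K', 'world_from_camera']
```

View pics/scene0.png

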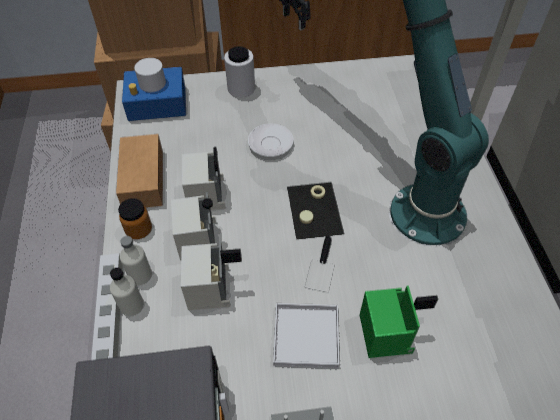

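View pics/top0.png

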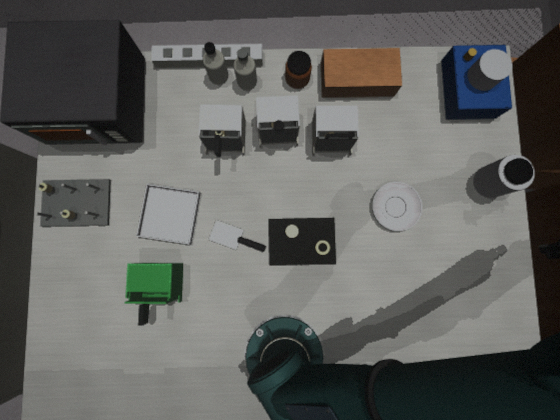

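```bash
cat > h.py <<'E'
import numpy as np, cv2
def load(n): 
    d=np.load(n); return d["frame"],d["K"],d["world_from_camera"]
def ray(K,T,u,v):
    d=np.array([(u-K[0,2])/K[0,0],-(v-K[1,2])/K[1,1],-1.0]); d=T[:3,:3]@d
    return T[:3,3],d/np.linalg.norm(d)
def plane(K,T,u,v,z):
    o,d=ray(K,T,u,v); return o+d*(z-o[2])/d[2]
def tri(c1,p1,c2,p2):
    o1,d1=ray(*c1,*p1);o2,d2=ray(*c2,*p2)
    A=np.stack([d1,-d2],1); s=np.linalg.lstsq(A,o2-o1,rcond=None)[0]
    a=o1+s[0]*d1;b=o2+s[1]*d2
    return (a+b)/2,np.linalg.norm(a-b)
def proj(K,T,p):
    c=np.linalg.inv(T)@np.append(p,1); return np.array([K[0,0]*c[0]/-c[2]+K[0,2],K[1,1]*-c[1]/-c[2]+K[1,2]])
def crop(f,x0,x1,y0,y1,k,name):
    cv2.imwrite(name,cv2.resize(f[y0:y1,x0:x1],None,fx=k,fy=k,interpolation=cv2.INTER_CUBIC))
E
python3 - <<'E'
from h import *
f,_,_=load("scene0.npz"); crop(f,165,265,220,320,6,"pics/s_crop.png")
f,_,_=load("top0.npz"); crop(f,120,260,90,260,3.5,"pics/t_crop.png"); crop(f,185,265,95,180,7,"pics/t_crop2.png")
E
```

```text
(no output)
```

View pics/s_crop.png

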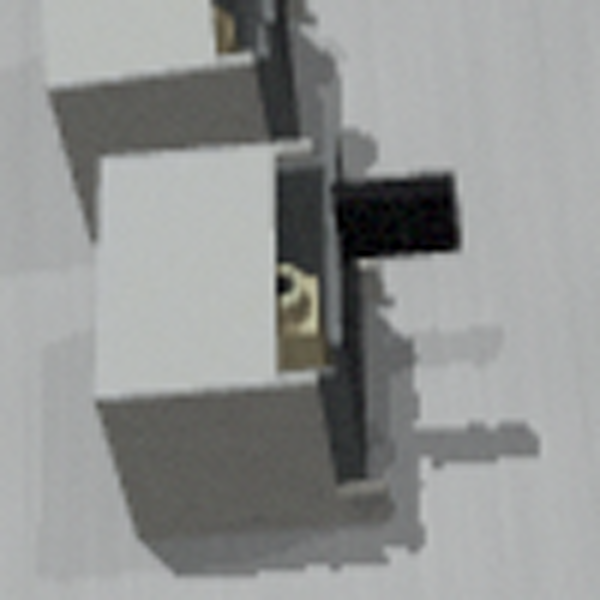

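View pics/t_crop2.png

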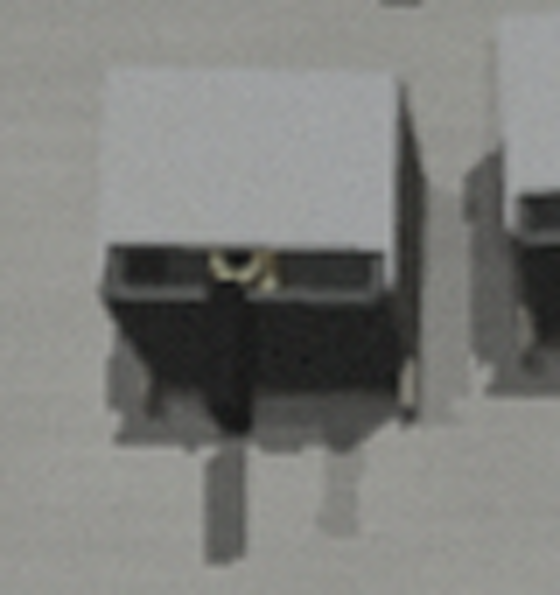

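```bash
python3 - <<'E'
from h import *
fs,Ks,Ts=load("scene0.npz"); ft,Kt,Tt=load("top0.npz")
S=lambda x,y:((x+.5)/6-.5+165,(y+.5)/6-.5+220)
P=lambda x,y:((x+.5)/7-.5+185,(y+.5)/7-.5+95)
pts={"roofBL":((97,400),(106,68)),"roofBR":((103,157),(397,74)),"roofFL":((273,383),(106,243)),"roofFR":((276,142),(392,250))}
R={}
for k,(a,b) in pts.items():
    p,e=tri((Ks,Ts),S(*a),(Kt,Tt),P(*b)); print(k,np.round(p,4),round(e,4),"top@.126",np.round(plane(Kt,Tt,*P(*b),.126),4),"sc",np.round(plane(Ks,Ts,*S(*a),.126),4))
# fin: outer top edge
p,e=tri((Ks,Ts),S(457,175),(Kt,Tt),P(235,432));print("fin outer",p,e)
for z in (.175,.129): print(z,plane(Kt,Tt,*P(219,432),z),plane(Kt,Tt,*P(250,432),z))
print("scene fin top outer @.175",plane(Ks,Ts,*S(457,175),.175),"inner",plane(Ks,Ts,*S(338,184),.175), "bottom outer @.129",plane(Ks,Ts,*S(460,250),.129))
# panel top edge
for q in ((105,290),(383,292)): print("panel", plane(Kt,Tt,*P(*q),.145))
g=cv2.cvtColor(ft,cv2.COLOR_BGR2HSV)
E
```

```text
roofBL [0.7125 0.2237 0.1238] 0.0022 top@.126 [0.7104 0.2235 0.126 ] sc [0.7132 0.2244 0.126 ]
roofBR [0.7072 0.1066 0.1263] 0.0029 top@.126 [0.7058 0.1071 0.126 ] sc [0.7085 0.1057 0.126 ]
roofFL [0.6411 0.2237 0.1209] 0.003 top@.126 [0.6378 0.223  0.126 ] sc [0.6421 0.226  0.126 ]
roofFR [0.6336 0.1091 0.1271] 0.0023 top@.126 [0.6329 0.1096 0.126 ] sc [0.6348 0.1078 0.126 ]
fin outer [0.55412889 0.16422639 0.16632581] 0.01035716199339432
0.175 [0.54678669 0.17025583 0.175     ] [0.54656715 0.15864889 0.175     ]
0.129 [0.55919684 0.17761113 0.129     ] [0.55896709 0.16546454 0.129     ]
scene fin top outer @.175 [0.55889772 0.16777468 0.175     ] inner [0.60724589 0.16569237 0.175     ] bottom outer @.129 [0.56119782 0.1745335  0.129     ]
panel [0.61237081 0.21940324 0.145     ]
panel [0.6095505  0.11140902 0.145     ]
```

View pics/t_crop.png

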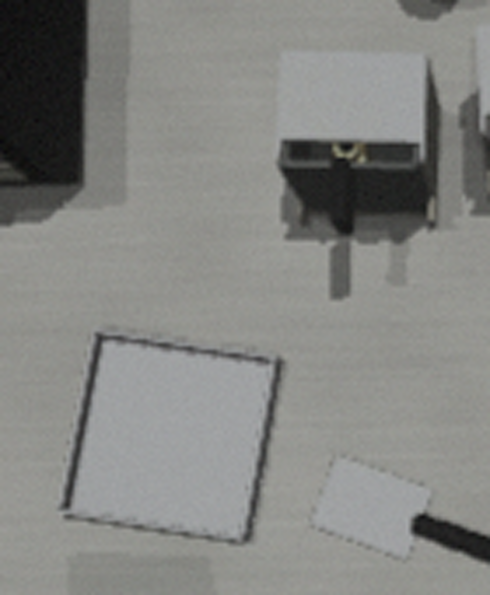

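```bash
python3 - <<'E'
from h import *
fs,Ks,Ts=load("scene0.npz"); ft,Kt,Tt=load("top0.npz")
P=lambda x,y:((x+.5)/3.5-.5+120,(y+.5)/3.5-.5+90)
c=[plane(Kt,Tt,*P(*q),.025) for q in ((97,333),(283,359),(249,543),(64,512))]
print(np.round(c,4)); 
for i in range(4): d=c[(i+1)%4]-c[i]; print(np.linalg.norm(d),np.degrees(np.arctan2(d[1],d[0])))
print("tray top",np.mean(c,0))
# scene: bright region
g=cv2.cvtColor(fs,cv2.COLOR_BGR2GRAY); crop(fs,255,360,290,380,6,"pics/s_tray.png")
print("proj tray in scene",[proj(Ks,Ts,p) for p in c])
print("jar base top cam", plane(Kt,Tt,500,190,0), "top",plane(Kt,Tt,515,173,.12), "jar scene",plane(Ks,Ts,240,95,0))
print("tool in top",proj(Kt,Tt,[.309,-.655,.2]),"pan",plane(Kt,Tt,396,206,0))
E
```

```text
[[0.5037 0.3987 0.025 ]
 [0.4781 0.2399 0.025 ]
 [0.3224 0.2673 0.025 ]
 [0.3514 0.4227 0.025 ]]
0.16087869786140593 -99.15013211000822
0.15808010310713924 170.00612699179726
0.15804356933587893 79.4210839776997
0.1541232461370512 -8.943268401965772
tray top [0.41391343 0.33213617 0.025     ]
proj tray in scene [array([275.68279928, 359.82167104]), array([277.88748645, 300.27226524]), array([338.96405219, 302.54678325]), array([339.65181956, 361.30340353])]
jar base top cam [ 0.47161732 -0.67108896  0.        ] top [ 0.49861607 -0.64669728  0.12      ] jar scene [ 0.50720876 -0.60429003  0.        ]
tool in top [545.29598419 240.47255115] pan [ 0.42845571 -0.34938797  0.        ]
```

View pics/s_tray.png

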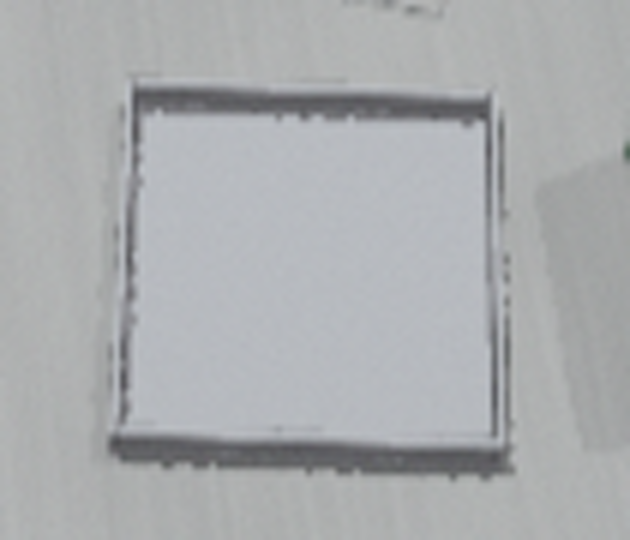

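The pictures show the target bin (fin) at top px (218,130) / scene px (205,270). The tray is centred at top px (169,215), and its projection into the scene view is within 3 px. From the rays:
- **Hinge:** about (0.609, 0.168, 0.020), yaw about -0.04.
- **Fin grip point:** about (0.579, 0.169, 0.158).
- **Tray centre:** (0.414, 0.332).

Next I raise the tool and turn it.

```bash
python3 -m inch '{"jaw":[1,1,1,1,1],"offset":[[0,0,-2.5],[0,0,-2.5],[0,0,-2.5],[0,0,-2.5],[0,0,0]],"turn":[6.9,6.9,6.9,6.9,0]}' 30
```

```text
t: 0.52
eef_pos: [0.3072, -0.652, 0.3237]
tcp_rot: [0.999, -0.031, -0.004, -0.007]
wrist_force: [0.6, -1.1, 0.7]
gripper_width: 0.0853
```

```bash
python3 -m inch '{"jaw":[1,1,1,1,1],"offset":[[0.9,-4,0],[0.9,-4,0],[0.9,-4,0],[0.9,-4,0],[0.9,-4,0]],"turn":[0,0,0,0,0]}' 30; python3 -m inch '{"jaw":[1,1,1,1,1],"offset":[[0.9,-4,0],[0.9,-4,0],[0.9,-4,0],[0.9,-4,0],[0.9,-4,0]],"turn":[0,0,0,0,0]}'
```

```text
t: 0.93
eef_pos: [0.3586, -0.4598, 0.3215]
tcp_rot: [0.999, -0.036, -0.007, -0.003]
wrist_force: [0.6, -0.3, 0.6]
gripper_width: 0.0854
t: 1.35
eef_pos: [0.4139, -0.2589, 0.3183]
tcp_rot: [0.999, -0.032, -0.009, -0.004]
wrist_force: [1.4, -0.3, -0.7]
gripper_width: 0.0857
```

```bash
python3 -m inch '{"jaw":[1,1,1,1,1],"offset":[[0.9,-4,0],[0.9,-4,0],[0.9,-4,0],[0.9,-4,0],[0.9,-4,0]],"turn":[0,0,0,0,0]}'
```

```text
t: 1.77
eef_pos: [0.4671, -0.0578, 0.3163]
tcp_rot: [1.0, -0.029, -0.011, -0.004]
wrist_force: [0.7, 0.4, -0.6]
gripper_width: 0.0854
```

```bash
python3 -m inch '{"jaw":[1,1,1,1,1],"offset":[[1.8,-3.6,0],[1.8,-3.6,0],[1.8,-3.6,0],[1.8,-3.6,0],[1.8,-3.6,0]],"turn":[0,0,0,0,-1]}'; python3 -m inch '{"jaw":[1,1,1,1,1],"offset":[[0.4,-2.3,0],[0.3,-2.3,0],[0,0,0],[0,0,0],[0,0,0]],"turn":[0,0,0,0,0]}'
```

```text
t: 2.18
eef_pos: [0.5633, 0.1267, 0.3121]
tcp_rot: [1.0, -0.015, -0.014, -0.004]
wrist_force: [0.9, -0.9, -0.1]
gripper_width: 0.0858
t: 2.6
eef_pos: [0.5721, 0.1883, 0.3072]
tcp_rot: [1.0, -0.003, -0.016, -0.007]
wrist_force: [-0.5, -0.3, 0.3]
gripper_width: 0.0852
```

```bash
python3 -m inch '{"jaw":[1,1,1,1,1],"offset":[[0.6,2.1,0],[0.5,0,2.6],[0,0,3],[0,0,2.6],[0,0,0]],"turn":[2,0,0,0,0]}'; cat > look.py <<'E'
import sys
from h import *
from rig import observe, capture
t=sys.argv[1]
for n in ("scene","top"):
    c=capture(n); np.savez(f"{n}{t}.npz",**{k:c[k] for k in ("frame","K","world_from_camera")}); 
    x0,x1,y0,y1=[165,285,190,310] if n=="scene" else [170,290,85,205]
    im=c["frame"][y0:y1,x0:x1]
    cv2.imwrite(f"pics/{n}{t}.png",cv2.resize(im,None,fx=5,fy=5,interpolation=cv2.INTER_CUBIC))
E
python3 look.py 1
```

```text
t: 3.02
eef_pos: [0.5823, 0.1572, 0.2236]
tcp_rot: [1.0, -0.026, -0.014, -0.005]
wrist_force: [-0.3, -0.6, -0.7]
gripper_width: 0.0851
```

View pics/scene1.png

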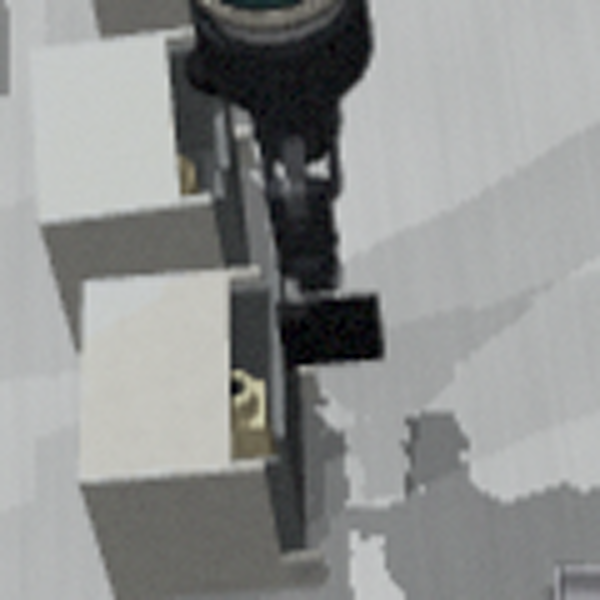

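View pics/top1.png

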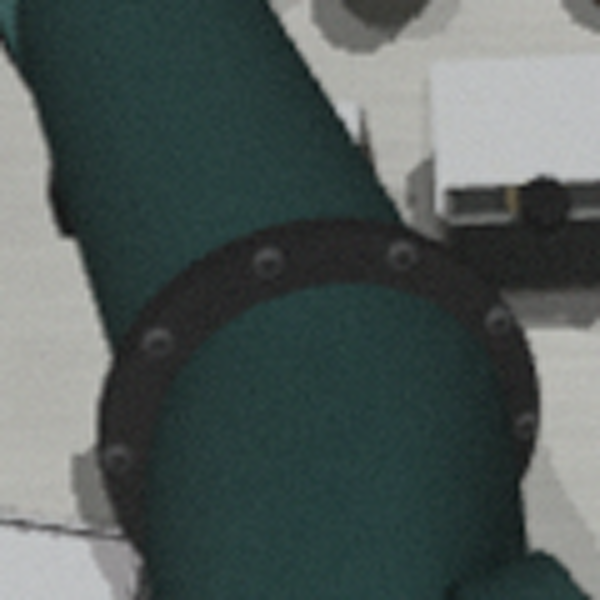

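The scene view shows the open fingers (px 225,240) above the fin (px 231,255). The top view is blocked by the arm. I'll shift 12 mm in +y, lower, and check before closing.

```bash
python3 -m inch '{"jaw":[1,1,1,1,1],"offset":[[0,-1.2,0],[0,0,0],[0,0,2],[0,0,2],[0,0,0]],"turn":[0,0,0,0,0]}'
```

```text
t: 3.53
eef_pos: [0.5926, 0.1739, 0.1976]
tcp_rot: [1.0, -0.027, -0.001, -0.009]
wrist_force: [-0.5, -0.3, -0.8]
gripper_width: 0.0857
```

```bash
python3 -m inch '{"jaw":[1,1,1,1,1],"offset":[[-1.2,0.3,0],[0,0,1.5],[0,0,1.5],[0,0,0],[0,0,0]],"turn":[0,0,0,0,0]}'
```

```text
t: 3.95
eef_pos: [0.5859, 0.1765, 0.1766]
tcp_rot: [1.0, -0.025, 0.006, -0.012]
wrist_force: [-0.6, 0.0, 0.6]
gripper_width: 0.0854
```

```bash
python3 -m inch '{"jaw":[1,1,1,1,1],"offset":[[-0.8,0.8,1.4],[0,0,0],[0,0,0],[0,0,0],[0,0,0]],"turn":[0,0,0,0,0]}'; python3 look.py 2
```

```text
t: 4.37
eef_pos: [0.5835, 0.1725, 0.1705]
tcp_rot: [1.0, -0.025, 0.012, -0.015]
wrist_force: [0.2, 0.3, -0.3]
gripper_width: 0.0853
```

View pics/scene2.png

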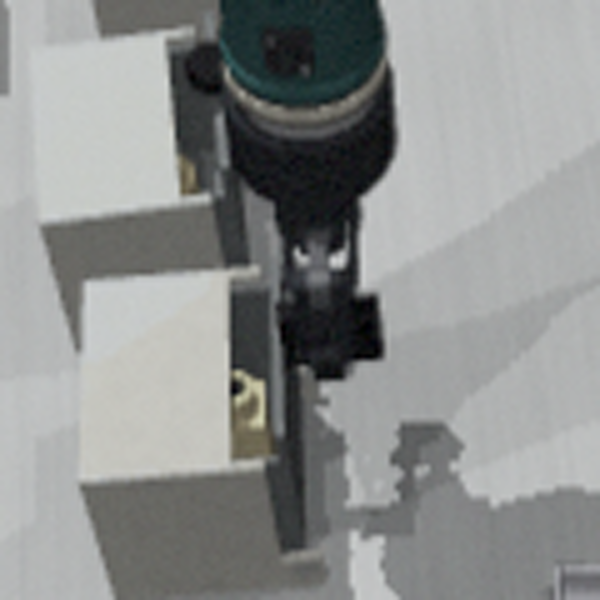

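The scene view shows the near finger in front of the fin (px 228,260), so the fin is between the open fingers. I'll nudge slightly and close gently.

```bash
python3 -m inch '{"jaw":[1,1,0.3,0,0],"offset":[[-0.6,0.3,0.8],[0,0,0.5],[0,0,0],[0,0,0],[0,0,0]],"turn":[0,0,0,0,0]}' 30;python3 -m inch '{"jaw":[0,0,0,0,0],"offset":[[0,0,0],[0,0,0],[0,0,0],[0,0,0],[0,0,0]],"turn":[0,0,0,0,0]}'
```

```text
t: 4.88
eef_pos: [0.577, 0.1701, 0.1558]
tcp_rot: [1.0, -0.025, 0.012, -0.015]
wrist_force: [0.7, 1.5, 0.3]
gripper_width: 0.0515
t: 5.3
eef_pos: [0.577, 0.17, 0.1557]
tcp_rot: [1.0, -0.024, 0.012, -0.015]
wrist_force: [0.4, 0.5, -1.8]
gripper_width: 0.0109
```

Gripped: the opening is 11 mm on the 12 mm fin, with low forces. Now I swing it along the hinge arc.

```bash
python3 -m inch '{"jaw":[0,0,0,0,0],"offset":[[-0.8,0,0.2],[-0.8,0,0.25],[-0.8,0,0.28],[-0.8,0,0.3],[-0.8,0,0.35]],"turn":[0,0,0,0,0]}'; cat > th.py <<'E'
from rig import observe
import numpy as np
s=observe(); p=s["eef_pos"]; dx=.609-p[0]; dz=p[2]-.006-.02
print("r",np.hypot(dx,dz),"tilt",np.arctan2(dx,dz)-np.arctan2(.032,.130), p, s["wrist_force"])
E
python3 th.py
```

```text
t: 5.72
eef_pos: [0.5492, 0.1712, 0.1466]
tcp_rot: [0.999, -0.024, 0.027, -0.016]
wrist_force: [1.2, -2.0, 7.1]
gripper_width: 0.0111
r 0.13460632980677253 tilt 0.21858211211343676 [0.5492493  0.17117875 0.14661807] [ 1.17480046 -2.03232344  7.07104167]
```

```bash
python3 -m inch '{"jaw":[0,0,0,0,0],"offset":[[-0.88,0,0.38],[-0.85,0,0.44],[-0.81,0,0.5],[-0.78,0,0.56],[-0.74,0,0.6]],"turn":[0,0,0,0,0]}' 20; python3 th.py
```

```text
t: 6.13
eef_pos: [0.51, 0.1727, 0.1225]
tcp_rot: [0.999, -0.023, 0.032, -0.016]
wrist_force: [0.5, -2.3, 4.4]
gripper_width: 0.0113
r 0.1382650022778477 tilt 0.5564596652826632 [0.51002546 0.17271482 0.12254663] [ 0.53263342 -2.34220982  4.41361349]
```

```bash
python3 -m inch '{"jaw":[0,0,0,0,0],"offset":[[-0.54,0,0.54],[-0.5,0,0.56],[-0.46,0,0.58],[-0.42,0,0.6],[-0.39,0,0.62]],"turn":[0,0,0,0,0]}' 20; python3 th.py
```

```text
t: 6.55
eef_pos: [0.4803, 0.1739, 0.0908]
tcp_rot: [0.999, -0.021, 0.029, -0.015]
wrist_force: [0.3, -1.0, 5.3]
gripper_width: 0.0111
r 0.14406270657432935 tilt 0.8631475934383799 [0.4803173  0.17385863 0.09076747] [ 0.25744203 -0.99575595  5.287953  ]
```

```bash
python3 -m inch '{"jaw":[0,0,0,0,0],"offset":[[-0.2,0,0.5],[-0.2,0,0.5],[-0.2,0,0.6],[-0.15,0,0.7],[0,0,0]],"turn":[0,0,0,0,0]}' 20; python3 th.py; python3 look.py 3
```

```text
t: 6.97
eef_pos: [0.4672, 0.1744, 0.0658]
tcp_rot: [0.999, -0.02, 0.024, -0.013]
wrist_force: [2.8, -1.0, -4.1]
gripper_width: 0.0114
r 0.14731911307801046 tilt 1.0559854925349703 [0.46715475 0.17440381 0.065785  ] [ 2.81578963 -0.96651411 -4.11197565]
```

View pics/scene3.png

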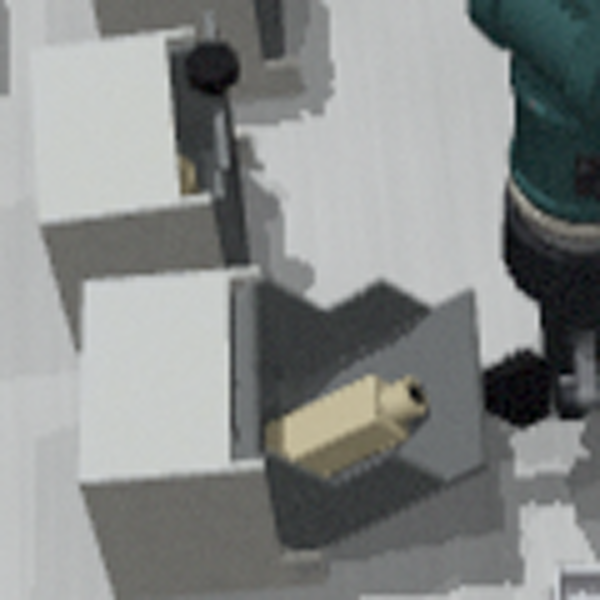

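```bash
cat > bin.py <<'E'
from h import *
def binpt(x,y,z,a,yaw=-.04,h=(.609,.168,.02)):
    xx=x*np.cos(a)-z*np.sin(a); zz=z*np.cos(a)+x*np.sin(a)
    return np.array([h[0]+xx*np.cos(yaw)-y*np.sin(yaw),h[1]+xx*np.sin(yaw)+y*np.cos(yaw),h[2]+zz])
E
python3 - <<'E'
from bin import *
f,K,T=load("scene3.npz")
for a in (.8,.85,.9,.95):
    print(a,[np.round((proj(K,T,binpt(*p,a))-[165,190])*5+2) for p in ((5,-52.5,125),(5,52.5,125),(0,-52.5,125),(0,52.5,125)) for p in [np.array(p)/1000]])
E
```

```text
0.8 [array([454., 278.]), array([467., 454.]), array([461., 282.]), array([474., 457.])]
0.85 [array([463., 282.]), array([476., 457.]), array([469., 286.]), array([483., 461.])]
0.9 [array([471., 287.]), array([485., 461.]), array([477., 290.]), array([491., 465.])]
0.95 [array([479., 291.]), array([493., 466.]), array([485., 295.]), array([499., 469.])]
```

At the scene view's panel corners (crop px 472,288 and 485,462), the bin matches the projection for 0.90 rad, so it is fully forward. The cream block lies on the panel, with its spigot towards the robot at crop px (405,395). I release the fin and retreat upward.

```bash
python3 -m inch '{"jaw":[0.6,0.8,0.9,0.9,0.9],"offset":[[0,0,0],[0,0,0],[0,0,0],[0,0,-0.5],[0,0,-2]],"turn":[0,0,0,0,0]}' 20; python3 -m inch '{"jaw":[0.9,0.9,0.9,0.9,0.9],"offset":[[0,0,-2],[0,0,-3],[0,0,-3],[0,0,-3],[0,0,-3]],"turn":[0,0,0,0,0]}' 20; python3 look.py 4
```

```text
t: 7.48
eef_pos: [0.4621, 0.1738, 0.0862]
tcp_rot: [1.0, -0.022, 0.019, -0.012]
wrist_force: [0.4, -0.6, -0.4]
gripper_width: 0.0711
t: 7.9
eef_pos: [0.4516, 0.1696, 0.2277]
tcp_rot: [1.0, -0.022, 0.012, -0.01]
wrist_force: [1.1, -0.0, -0.5]
gripper_width: 0.0768
```

View pics/scene4.png

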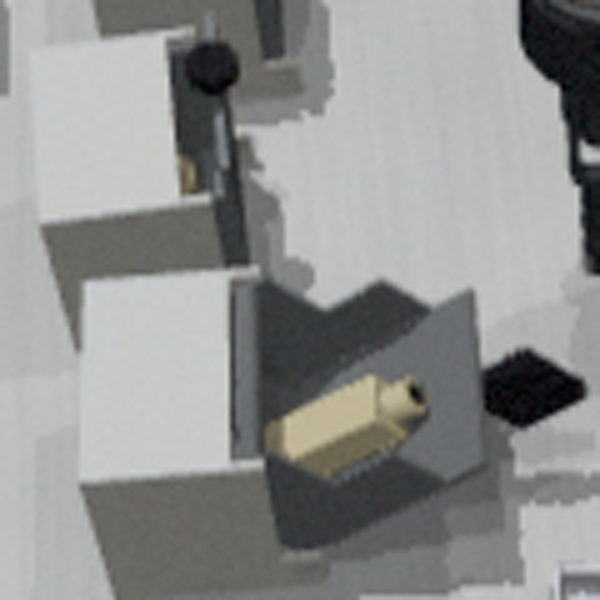

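View pics/top4.png

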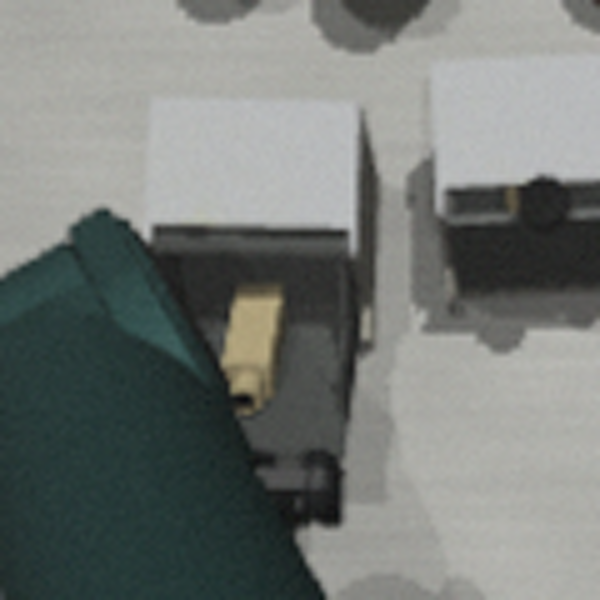

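```bash
python3 - <<'E'
from h import *
f,_,_=load("scene4.npz"); crop(f,214,256,260,290,16,"pics/s4z.png")
f,_,_=load("top4.npz"); crop(f,208,232,138,172,16,"pics/t4z.png")
E
```

```text
(no output)
```

View pics/s4z.png

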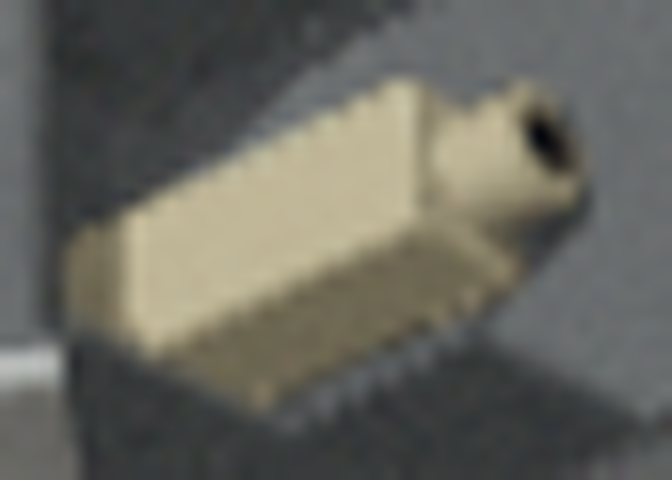

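View pics/t4z.png

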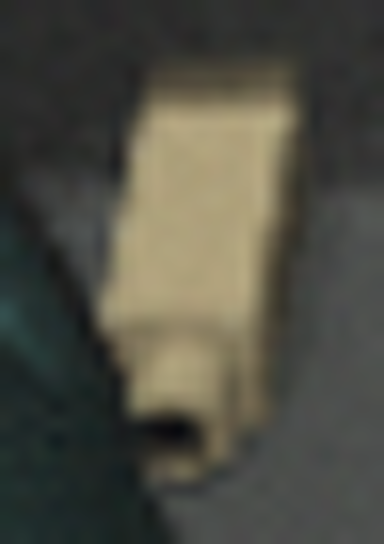

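```bash
python3 - <<'E'
from bin import *
S=lambda x,y:((x+.5)/16-.5+214,(y+.5)/16-.5+260)
P=lambda x,y:((x+.5)/16-.5+208,(y+.5)/16-.5+138)
_,Ks,Ts=load("scene4.npz"); _,Kt,Tt=load("top4.npz")
a=.9
o=binpt(0,0,0,a); ex=binpt(1,0,0,a)-o; ey=binpt(0,1,0,a)-o; ez=binpt(0,0,1,a)-o
R=np.stack([ex,ey,ez])
def onplane(K,T,uv,x):
    p,d=ray(K,T,*uv); s=(x-(p-o)@ex)/(d@ex); w=p+s*d; return w,R@(w-o)
for n,K,T,f,pts in (("scene",Ks,Ts,S,((415,85),(415,215),(160,352),(125,215))),("top",Kt,Tt,P,((105,325),(245,330),(288,100),(145,100)))):
    q=[]
    for p in pts:
        w,b=onplane(K,T,f(*p),.033); q.append(b); print(n,p,np.round(w,4),"bin",np.round(b*1000,1))
w,e=tri((Ks,Ts),S(545,140),(Kt,Tt),P(165,435)); print("spigot tip",w,e,"bin",np.round(R@(w-o)*1000,1))
E
```

```text
scene (415, 85) [0.567  0.1633 0.0953] bin [33.  -6.4 79.6]
scene (415, 215) [0.569  0.1869 0.0944] bin [33.  17.3 78.2]
scene (160, 352) [0.6126 0.186  0.0599] bin [33.  18.1 22.6]
scene (125, 215) [0.6168 0.157  0.0556] bin [ 33.  -10.7  15.7]
top (105, 325) [0.5628 0.1873 0.0994] bin [33.  17.4 86.2]
top (245, 330) [0.5613 0.1626 0.0998] bin [33.  -7.3 86.8]
top (288, 100) [0.6162 0.1608 0.0562] bin [33.  -6.9 16.7]
top (145, 100) [0.6165 0.187  0.0568] bin [33.  19.3 17.6]
spigot tip [0.54556955 0.17690439 0.09501603] 0.0036283315946600983 bin [19.1  6.4 96.6]
```

Both views agree. The block is square with the bin, 5.5 mm to +y of its middle, and the spigot tip triangulates to bin z 97 mm (expected 95). Block mid is about (0.582, 0.175, 0.066). I move over it.

```bash
python3 -m inch '{"jaw":[0.54,0.54,0.54,0.54,0.54],"offset":[[3,-0.25,0],[3,-0.25,0],[3,-0.25,0],[3,-0.25,0],[0.5,0,0]],"turn":[0,0,0,0,0]}' 20
```

```text
t: 8.42
eef_pos: [0.5789, 0.1753, 0.2348]
tcp_rot: [1.0, -0.021, 0.016, -0.012]
wrist_force: [0.5, 0.3, -0.2]
gripper_width: 0.0459
```

```bash
python3 -m inch '{"jaw":[0.54,0.54,0.54,0.54,0.54],"offset":[[0,0.1,2.5],[0,0.1,2.5],[0,0.1,2.5],[0,0,1.5],[0,0,0]],"turn":[0,0,0,0,0]}' 20; python3 look.py 5
```

```text
t: 8.83
eef_pos: [0.5837, 0.1746, 0.1393]
tcp_rot: [1.0, -0.023, 0.016, -0.013]
wrist_force: [-0.6, 0.7, -0.2]
gripper_width: 0.0456
```

View pics/scene5.png

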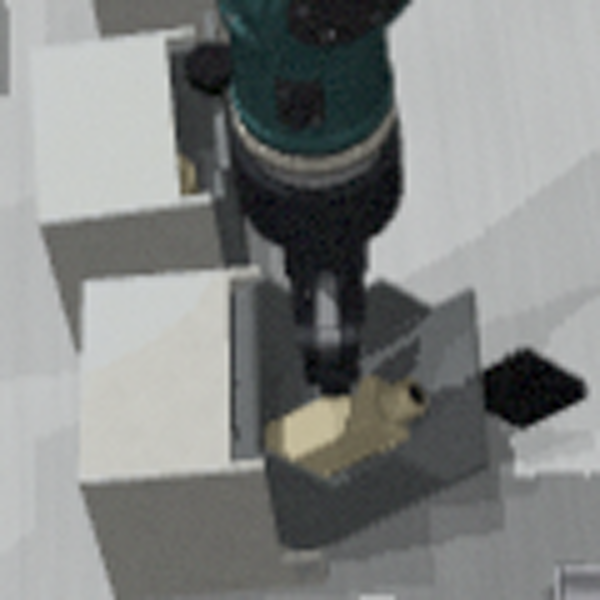

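The scene view shows the fingers over the middle of the block (tips at crop px 330,385; block at 340,430). Lowering to grasp height.

```bash
python3 -m inch '{"jaw":[0.54,0.54,0.54,0.54,0.54],"offset":[[-0.3,0.05,1.8],[-0.2,0.05,1.8],[0,0,1.2],[0,0,0.3],[0,0,0]],"turn":[0,0,0,0,0]}' 20
```

```text
t: 9.35
eef_pos: [0.5859, 0.178, 0.0955]
tcp_rot: [0.999, -0.023, 0.023, -0.016]
wrist_force: [0.8, -0.8, -0.6]
gripper_width: 0.0462
```

```bash
python3 -m inch '{"jaw":[0.54,0.54,0.54,0.54,0.54],"offset":[[-0.6,0.4,0.5],[-0.4,0.2,0.5],[0,0,0],[0,0,0],[0,0,0]],"turn":[0,0,0,0,0]}' 20; python3 look.py 6
```

```text
t: 9.77
eef_pos: [0.577, 0.1727, 0.0873]
tcp_rot: [0.999, -0.023, 0.026, -0.017]
wrist_force: [0.2, -0.1, 1.1]
gripper_width: 0.0466
```

View pics/scene6.png

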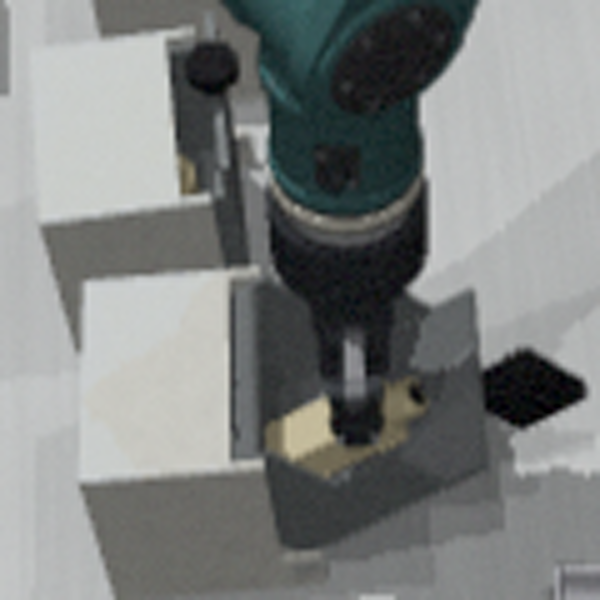

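The near finger overlaps the side of the block (crop px 357,435), about 5 mm towards the spigot from its middle and well on the body. Closing.

```bash
python3 -m inch '{"jaw":[0.2,0,0,0,0],"offset":[[0,0,0],[0,0,0],[0,0,0],[0,0,0],[0,0,0]],"turn":[0,0,0,0,0]}' 45
```

```text
t: 10.28
eef_pos: [0.5782, 0.1731, 0.088]
tcp_rot: [0.999, -0.023, 0.027, -0.017]
wrist_force: [-0.6, -0.0, 0.7]
gripper_width: 0.0219
```

```bash
python3 -c "
from rig import observe; s=observe(); print(s['gripper_width'],s['wrist_force'],s['eef_pos'])"; python3 look.py 7; python3 - <<'E'
from h import *
f,_,_=load("scene7.npz"); crop(f,214,256,255,290,16,"pics/s7z.png")
E
```

```text
0.021885916543705253 [-0.58230946 -0.03768265  0.70259523] [0.57823428 0.17308053 0.08802278]
```

View pics/s7z.png

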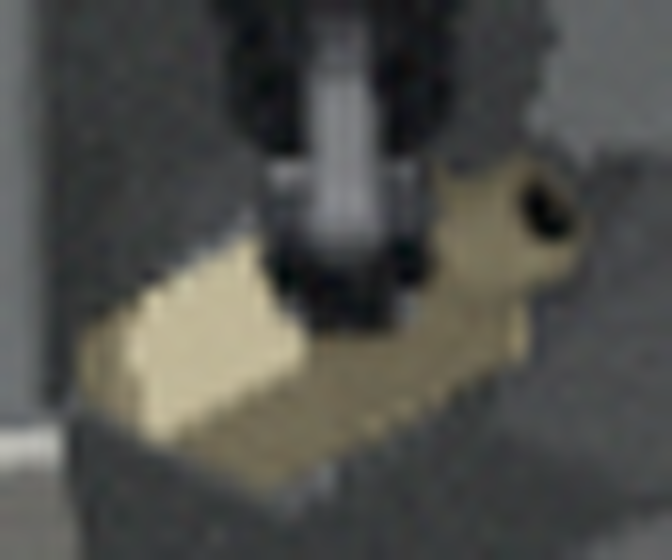

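```bash
python3 - <<'E'
from h import *
_,K,T=load("scene7.npz")
u=(345.5/16-.5+214, 330.5/16-.5+255)
o,d=ray(K,T,*u)
for y in (.173,.184,.192,.199):
    s=(y-o[1])/d[1]; print(y,np.round(o+s*d,4))
_,K,T=load("scene6.npz"); u=(357.5/5-.5+165,447/5-.5+190); o,d=ray(K,T,*u)
for y in (.196,.203,.21): s=(y-o[1])/d[1]; print("open",y,np.round(o+s*d,4))
_,K,T=load("scene2.npz"); u=(330/5-.5+165,378/5-.5+190); o,d=ray(K,T,*u)
for y in (.21,.216,.225): s=(y-o[1])/d[1]; print("open2",y,np.round(o+s*d,4))
E
```

```text
0.173 [0.5813 0.173  0.0632]
0.184 [0.5809 0.184  0.0815]
0.192 [0.5805 0.192  0.0948]
0.199 [0.5802 0.199  0.1064]
open 0.196 [0.5794 0.196  0.0827]
open 0.203 [0.5791 0.203  0.0945]
open 0.21 [0.5788 0.21   0.1063]
open2 0.21 [0.5872 0.21   0.1732]
open2 0.216 [0.5869 0.216  0.1827]
open2 0.225 [0.5864 0.225  0.197 ]
```

View pics/scene7.png

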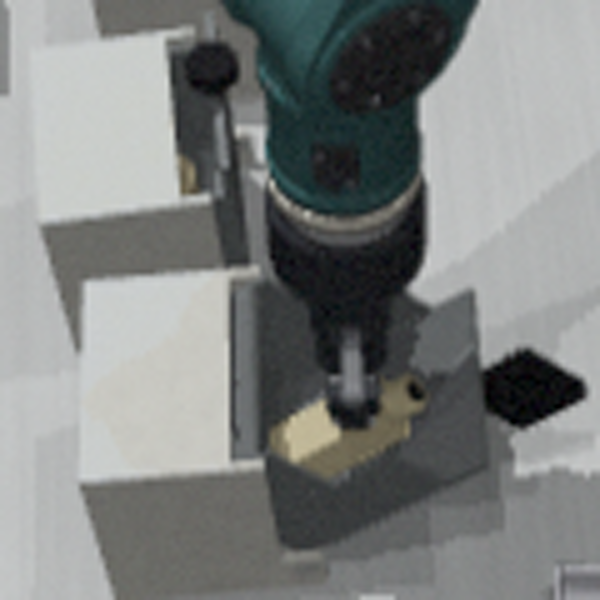

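```bash
python3 - <<'E'
from h import *
for n,c,tcpz,y0,w in (("scene2",(318,375),.1705,.1725,.0853),("scene3",(575,418),.0658,.1744,.0114),("scene5",(332,395),.1393,.1746,.0456),("scene6",(357,445),.0873,.1727,.0466),("scene7",(355,425),.088,.173,.0219)):
    _,K,T=load(n+".npz"); u=((c[0]+.5)/5-.5+165,(c[1]+.5)/5-.5+190)
    for dz in (.025,.012): p=plane(K,T,*u,tcpz-dz); print(n,"tip dz",dz,"->",np.round(p,4),"y beyond pad face",round(p[1]-y0-w/2,4))
E
for i in 2 3; do :; done; python3 - <<'E'
from h import *
f,_,_=load("scene3.npz"); crop(f,240,300,240,285,12,"pics/s3z.png")
f,_,_=load("scene5.npz"); crop(f,210,260,240,285,12,"pics/s5z.png")
E
```

```text
scene2 tip dz 0.025 -> [0.5937 0.1904 0.1455] y beyond pad face -0.0247
scene2 tip dz 0.012 -> [0.5932 0.1986 0.1585] y beyond pad face -0.0165
scene3 tip dz 0.025 -> [0.4644 0.1692 0.0408] y beyond pad face -0.0109
scene3 tip dz 0.012 -> [0.4653 0.1769 0.0538] y beyond pad face -0.0032
scene5 tip dz 0.025 -> [0.5887 0.1834 0.1143] y beyond pad face -0.014
scene5 tip dz 0.012 -> [0.5883 0.1915 0.1273] y beyond pad face -0.0059
scene6 tip dz 0.025 -> [0.5798 0.183  0.0623] y beyond pad face -0.013
scene6 tip dz 0.012 -> [0.5795 0.1908 0.0753] y beyond pad face -0.0052
scene7 tip dz 0.025 -> [0.5799 0.1714 0.063 ] y beyond pad face -0.0126
scene7 tip dz 0.012 -> [0.5796 0.1792 0.076 ] y beyond pad face -0.0047
```

View pics/s3z.png

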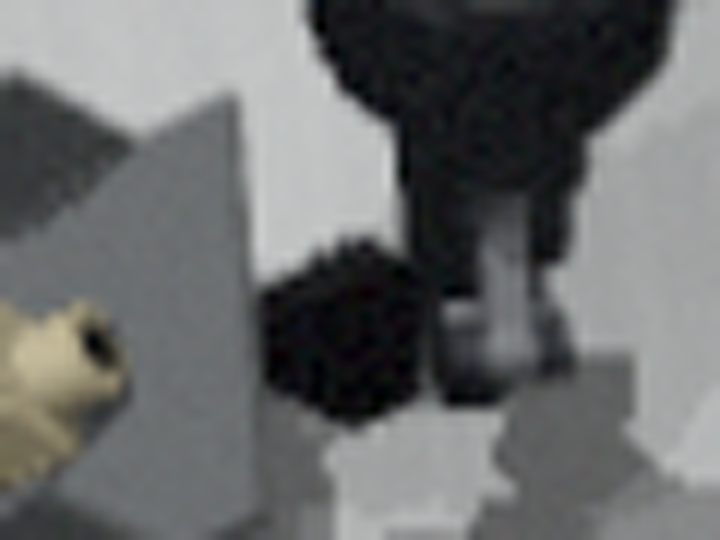

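View pics/s5z.png

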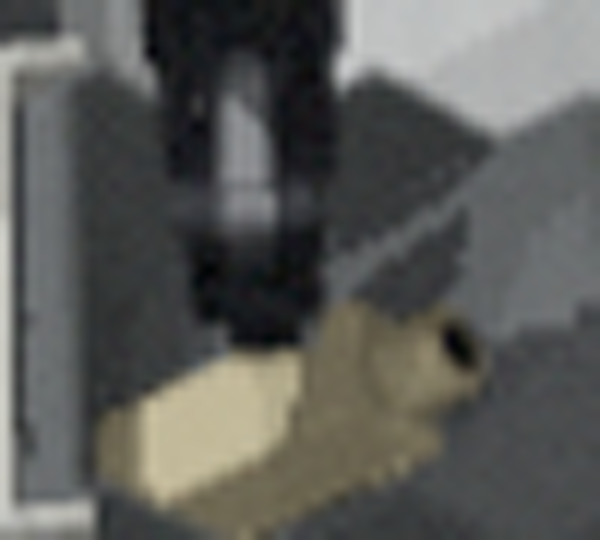

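```bash
python3 - <<'E'
from h import *
from scipy.spatial.transform import Rotation as Rn
def draw(n,name,pos,q,w,x0,y0,k,W,H):
    f,K,T=load(n); im=cv2.resize(f[y0:y0+H,x0:x0+W],None,fx=k,fy=k,interpolation=cv2.INTER_CUBIC)
    R=Rn.from_quat(q).as_matrix()
    for l,col in (((0,0,0),(0,0,255)),((0,w/2,.025),(0,255,0)),((0,-w/2,.025),(255,255,0)),((0,w/2+.0145,.0),(0,255,255)),((0,-w/2-.0145,0),(255,0,255))):
        u=proj(K,T,np.array(pos)+R@np.array(l)); u=(u-[x0,y0])*k+k/2; cv2.circle(im,tuple(int(v) for v in u),4,col,-1)
    cv2.imwrite(name,im)
draw("scene4.npz","pics/s4p.png",[.4516,.1696,.2277],[1,-.022,.012,-.01],.0768,230,160,7,100,80)
draw("top4.npz","pics/t4p.png",[.4516,.1696,.2277],[1,-.022,.012,-.01],.0768,190,150,7,80,70)
draw("scene7.npz","pics/s7p.png",[.5782,.1731,.088],[.999,-.023,.027,-.017],.0219,200,220,8,80,70)
E
```

```text
(no output)
```

View pics/s4p.png

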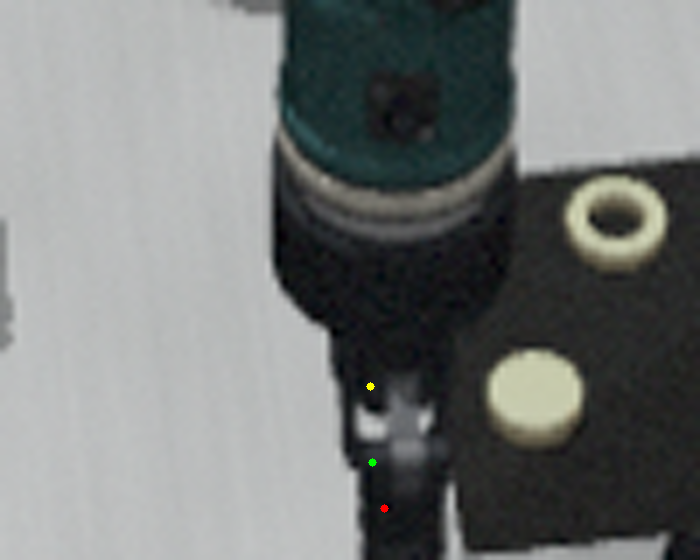

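View pics/t4p.png

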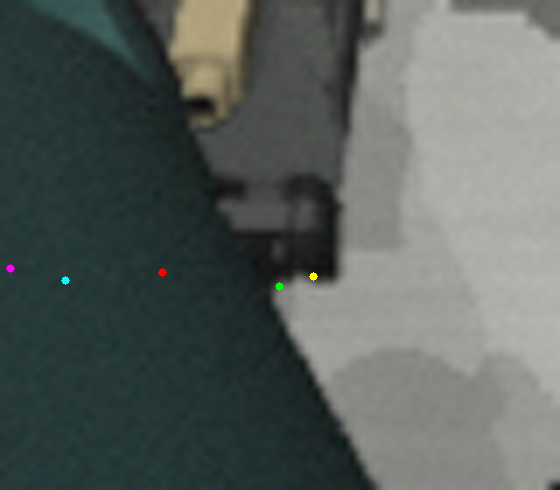

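View pics/s7p.png

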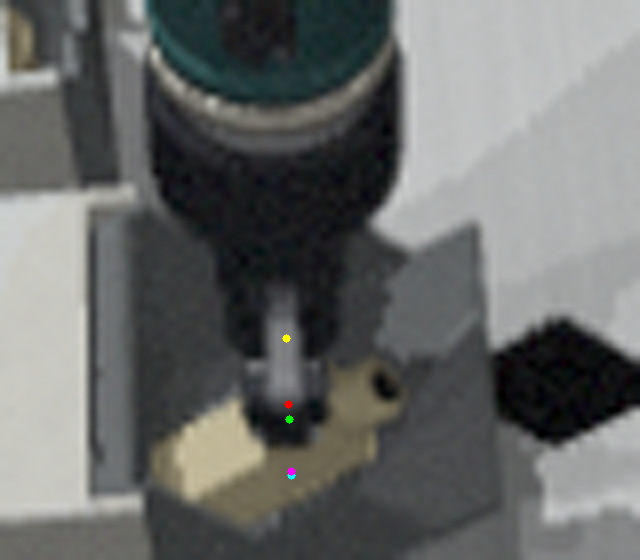

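```bash
python3 - <<'E'
from bin import *
from scipy.spatial.transform import Rotation as Rn
f,K,T=load("scene3.npz"); x0,y0,k=230,220,9
im=cv2.resize(f[y0:y0+65,x0:x0+70],None,fx=k,fy=k,interpolation=cv2.INTER_CUBIC)
def dot(p,c):
    u=(proj(K,T,p)-[x0,y0])*k+k/2; cv2.circle(im,tuple(int(v) for v in u),3,c,-1)
for y in (-.006,.006):
    for x,z in ((-.05,.109),(-.05,.155),(0,.155),(0,.109)): dot(binpt(x,y,z,.9),(0,255,0) if y>0 else (0,160,255))
R=Rn.from_quat([.999,-.02,.024,-.013]).as_matrix(); pos=np.array([.4672,.1744,.0658])
for x in (-.011,.011):
  dot(pos+R@[x,-.006,.025],(255,255,0)); dot(pos+R@[x,-.006-.012,.025],(255,0,255)); dot(pos+R@[x,-.006-.012,.0],(0,0,255))
cv2.imwrite("pics/s3p.png",im)
E
```

```text
(no output)
```

View pics/s3p.png

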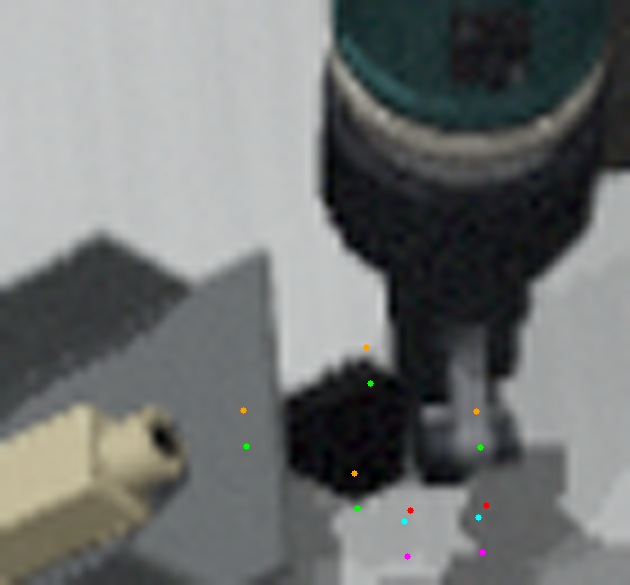

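The jaws closed to 22 mm, and the scene view shows the near fingertip (px 235,275) ending at the block's top edge. So the tips passed over the block, about 15 mm higher than I reckoned. I'll reopen, then lower in small steps while watching the force.

```bash
python3 -m inch '{"jaw":[0.54,0.54,0.54,0.54,0.54],"offset":[[0,0,0],[0,0,0],[0,0,0],[0,0,0],[0,0,0]],"turn":[0,0,0,0,0]}' 20;  python3 -m inch '{"jaw":[0.54,0.54,0.54,0.54,0.54],"offset":[[0,0,0.3],[0,0,0.3],[0,0,0.3],[0,0,0],[0,0,0]],"turn":[0,0,0,0,0]}'; python3 look.py 8
```

```text
t: 10.8
eef_pos: [0.5784, 0.1733, 0.088]
tcp_rot: [0.999, -0.023, 0.027, -0.017]
wrist_force: [0.7, -0.3, -0.6]
gripper_width: 0.0457
t: 11.22
eef_pos: [0.579, 0.1737, 0.0779]
tcp_rot: [0.999, -0.023, 0.027, -0.017]
wrist_force: [0.5, 0.3, 0.3]
gripper_width: 0.0461
```

View pics/scene8.png

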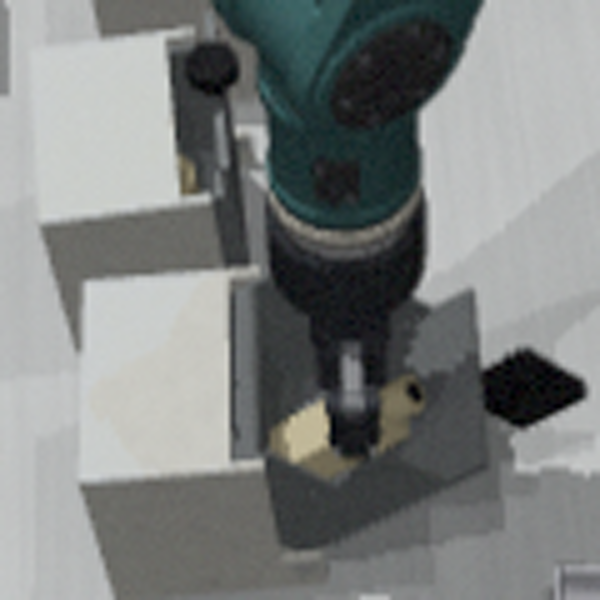

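The near finger now reaches crop px (352,455), over the block's side, with no contact force. A little lower.

```bash
python3 -m inch '{"jaw":[0.54,0.54,0.54,0.54,0.54],"offset":[[0,0,0.25],[0,0,0.25],[0,0,0],[0,0,0],[0,0,0]],"turn":[0,0,0,0,0]}'; python3 look.py 9
```

```text
t: 11.73
eef_pos: [0.5794, 0.1739, 0.0726]
tcp_rot: [0.999, -0.023, 0.027, -0.017]
wrist_force: [0.2, -0.5, -0.5]
gripper_width: 0.0459
```

View pics/scene9.png

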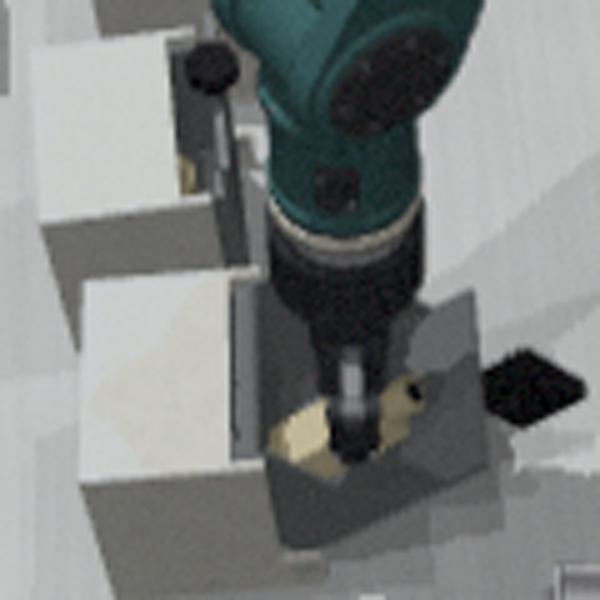

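```bash
python3 -m inch '{"jaw":[0.54,0.54,0.54,0.54,0.54],"offset":[[0,0,0.25],[0,0,0.25],[0,0,0],[0,0,0],[0,0,0]],"turn":[0,0,0,0,0]}'; python3 -m inch '{"jaw":[0.3,0.2,0,0,0],"offset":[[0,0,0],[0,0,0],[0,0,0],[0,0,0],[0,0,0]],"turn":[0,0,0,0,0]}' 40;python3 look.py 10
```

```text
t: 12.25
eef_pos: [0.5798, 0.1742, 0.0673]
tcp_rot: [0.999, -0.023, 0.027, -0.017]
wrist_force: [-0.6, 0.5, 0.2]
gripper_width: 0.0463
t: 12.67
eef_pos: [0.5798, 0.1741, 0.0676]
tcp_rot: [0.999, -0.023, 0.027, -0.017]
wrist_force: [0.2, -0.3, -0.5]
gripper_width: 0.0272
```

View pics/scene10.png

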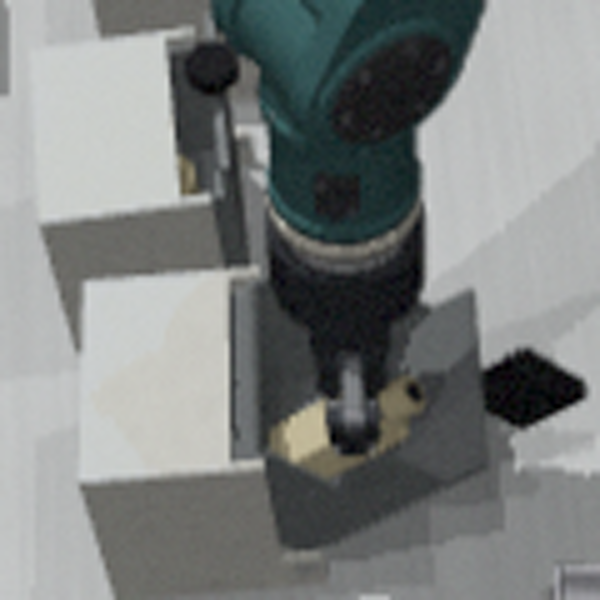

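The jaws stopped at 27 mm on the block, with the finger covering its side at crop px (352,430). Lifting gently and checking.

```bash
python3 -m inch '{"jaw":[0,0,0,0,0],"offset":[[0,0,0],[0,0,-0.3],[0,0,-0.6],[0,0,-1],[0,0,-1]],"turn":[0,0,0,0,0]}' 45; python3 -m inch '{"jaw":[0,0,0,0,0],"offset":[[-0.3,0,-1.5],[-0.3,0,-2],[-0.3,0,-2],[0,0,-1],[0,0,0]],"turn":[0,0,0,0,0]}';python3 look.py 11
```

```text
t: 13.18
eef_pos: [0.5764, 0.1725, 0.0964]
tcp_rot: [0.999, -0.023, 0.025, -0.016]
wrist_force: [-0.1, -0.2, 0.0]
gripper_width: 0.0273
t: 13.6
eef_pos: [0.565, 0.1711, 0.17]
tcp_rot: [0.999, -0.023, 0.028, -0.018]
wrist_force: [0.3, -0.0, -0.4]
gripper_width: 0.0272
```

View pics/scene11.png

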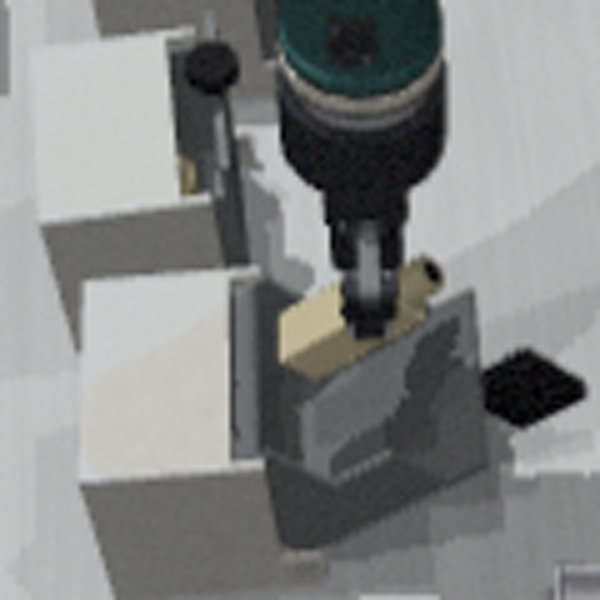

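The block is held and lifted clear at crop px (355,310), and the bin is still out. Moving to the tray.

```bash
python3 -m inch '{"jaw":[0,0,0,0,0],"offset":[[0,0,-2],[0,0,-2],[-1.5,-1.5,0],[-2.5,-2.5,0],[-2.5,-2.5,0]],"turn":[0,0,0,0,0]}'; python3 -m inch '{"jaw":[0,0,0,0,0],"offset":[[-2.5,-2.5,0],[-2.5,-2.5,0],[-2,-2,0],[-1,-1,0],[0,0,0]],"turn":[0,0,0,0,0]}'
```

```text
t: 14.12
eef_pos: [0.504, 0.2293, 0.2029]
tcp_rot: [0.999, -0.032, 0.025, -0.013]
wrist_force: [-0.6, 0.6, 0.1]
gripper_width: 0.0272
t: 14.53
eef_pos: [0.4184, 0.3218, 0.1954]
tcp_rot: [0.999, -0.028, 0.02, -0.012]
wrist_force: [0.1, -0.3, -1.2]
gripper_width: 0.0275
```

```bash
python3 -m inch '{"jaw":[0,0,0,0,0],"offset":[[-0.3,-0.8,0],[0,0,2.5],[0,0,3],[0,0,2.5],[0,0,0]],"turn":[6,0,0,0,0]}'; sed -i 's/\[165,285,190,310\]/[235,365,270,390]/' look.py; python3 look.py 12
```

```text
t: 14.95
eef_pos: [0.422, 0.3304, 0.111]
tcp_rot: [0.996, -0.083, 0.02, -0.012]
wrist_force: [-0.6, -0.8, 0.9]
gripper_width: 0.027
```

View pics/scene12.png

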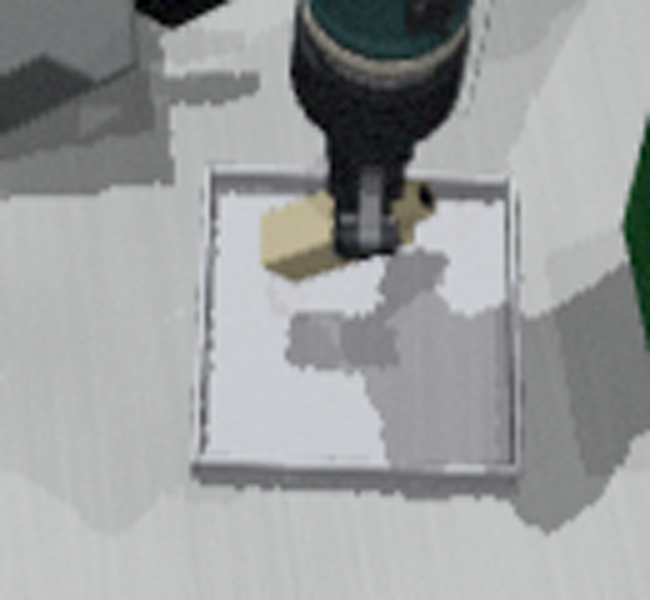

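The block hangs over the tray at about the carried slope (block at crop px 340,230; tray interior 205–510 by 190–465). Lowering towards the floor.

```bash
python3 -m inch '{"jaw":[0,0,0,0,0],"offset":[[-0.4,0,1.8],[-0.4,0,1.6],[0,0,1],[0,0,0.5],[0,0,0]],"turn":[0,0,0,0,0]}' 25; python3 -m inch '{"jaw":[0,0,0,0,0],"offset":[[0,0,0.3],[0,0,0.3],[0,0,0.3],[0,0,0],[0,0,0]],"turn":[0,0,0,0,0]}' 20
```

```text
t: 15.47
eef_pos: [0.425, 0.3354, 0.0696]
tcp_rot: [0.996, -0.086, 0.026, -0.018]
wrist_force: [0.1, -0.7, 1.2]
gripper_width: 0.0269
t: 15.88
eef_pos: [0.4286, 0.3366, 0.0631]
tcp_rot: [0.996, -0.087, 0.029, -0.02]
wrist_force: [0.6, -0.4, -0.3]
gripper_width: 0.0274
```

```bash
python3 -m inch '{"jaw":[0,0,0,0,0],"offset":[[-0.6,0.1,0.2],[-0.6,0.1,0.2],[-0.4,0,0.2],[0,0,0.2],[0,0,0]],"turn":[0,0,0,0,0]}' 20; python3 -m inch '{"jaw":[0,0,0,0,0],"offset":[[0,0,0.2],[0,0,0.2],[0,0,0.2],[0,0,0.2],[0,0,0]],"turn":[0,0,0,0,0]}' 20
```

```text
t: 16.3
eef_pos: [0.4108, 0.3381, 0.0539]
tcp_rot: [0.996, -0.086, 0.029, -0.02]
wrist_force: [0.6, 0.3, -0.1]
gripper_width: 0.0271
t: 16.72
eef_pos: [0.4114, 0.3387, 0.0449]
tcp_rot: [0.996, -0.086, 0.029, -0.02]
wrist_force: [0.0, -0.1, 0.4]
gripper_width: 0.0271
```

```bash
python3 -m inch '{"jaw":[0,0,0,0,0],"offset":[[0,0,0.2],[0,0,0.2],[0,0,0.2],[0,0,0.2],[0,0,0]],"turn":[0,0,0,0,0]}' 20; python3 look.py 13
```

```text
t: 17.13
eef_pos: [0.4093, 0.3394, 0.0422]
tcp_rot: [0.996, -0.085, 0.028, -0.02]
wrist_force: [0.1, -0.3, 0.0]
gripper_width: 0.0274
```

View pics/scene13.png

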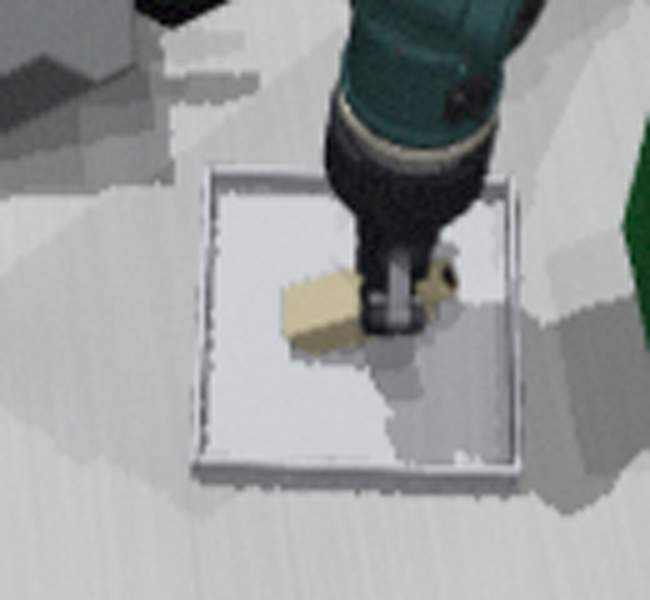

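```bash
python3 -m inch '{"jaw":[0,0,0,0,0],"offset":[[0,0,0.3],[0,0,0.3],[0,0,0.3],[0,0,0.3],[0,0,0.3]],"turn":[0,0,0,0,0]}' 20; python3 -c "
from rig import observe; s=observe(); print(s['wrist_force'],s['wrist_torque'])"
```

```text
t: 17.65
eef_pos: [0.4014, 0.341, 0.033]
tcp_rot: [0.996, -0.083, 0.023, -0.019]
wrist_force: [-6.7, -2.6, 19.6]
gripper_width: 0.0268
[-6.72821589 -2.64402846 19.60970568] [-0.41507014  0.92557549 -0.07223659]
```

```bash
python3 look.py 14; python3 -c "
from rig import observe; s=observe(); print(s['wrist_force'],s['eef_pos'])"
```

```text
[-6.95687665 -1.29800719 16.66954267] [0.40115333 0.34106251 0.03274698]
```

View pics/scene14.png

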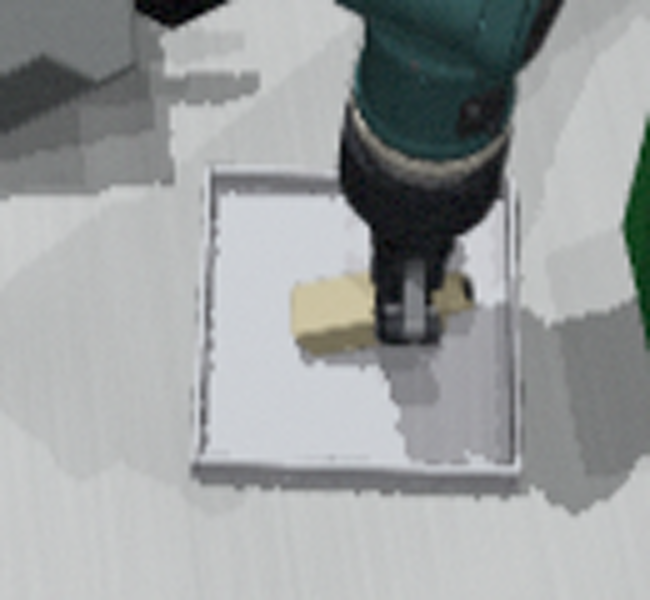

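The block is pivoting flatter in the pads (its near lower edge now runs from crop px 300,352 to 375,345). The force is 17 to 20 N. Continuing gently.

```bash
python3 -m inch '{"jaw":[0,0,0,0,0],"offset":[[0.1,0,0.2],[0.1,0,0.25],[0.1,0,0.25],[0.1,0,0.25],[0.1,0,0.2]],"turn":[0,0,0,0,0]}' 20; python3 -c "
from rig import observe; s=observe(); print(s['wrist_force'],s['eef_pos'])"
```

```text
t: 18.17
eef_pos: [0.396, 0.3419, 0.0264]
tcp_rot: [0.997, -0.079, 0.017, -0.017]
wrist_force: [-5.0, -0.9, 14.3]
gripper_width: 0.0272
[-4.96536876 -0.87069903 14.26252267] [0.3959703  0.34188194 0.0263597 ]
```

```bash
python3 -m inch '{"jaw":[0,0,0,0,0],"offset":[[0.15,0,0.25],[0.15,0,0.25],[0.15,0,0.25],[0.15,0,0.25],[0.1,0,0.2]],"turn":[0,0,0,0,0]}' 20; python3 look.py 15;python3 -c "
from rig import observe; s=observe(); print(s['wrist_force'],s['eef_pos'])"
```

```text
t: 18.58
eef_pos: [0.3906, 0.3426, 0.0182]
tcp_rot: [0.997, -0.075, 0.01, -0.015]
wrist_force: [-3.8, -2.0, 12.4]
gripper_width: 0.0269
[-6.0861798  -1.03969828 11.93001853] [0.39051344 0.34258329 0.01799364]
```

View pics/scene15.png

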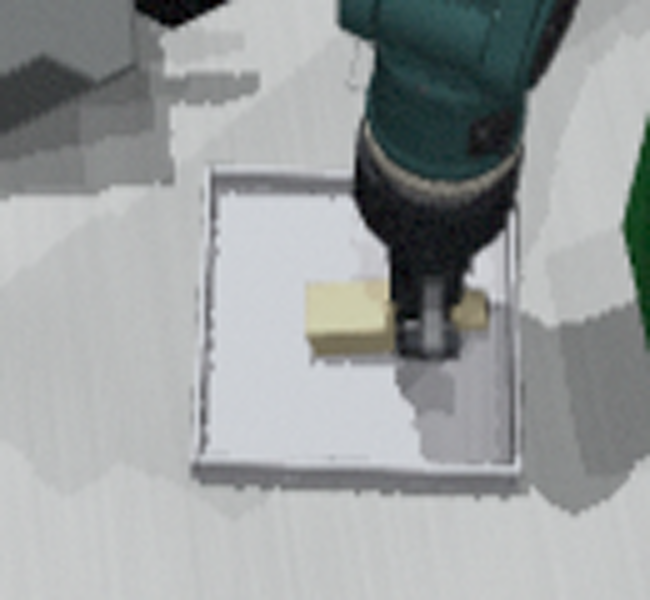

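The block now looks level, lying from crop px 305 to 488 inside the tray. One more small push to seat it, then check.

```bash
python3 -m inch '{"jaw":[0,0,0,0,0],"offset":[[0.1,0,0.2],[0.1,0,0.2],[0.1,0,0.2],[0,0,0],[0,0,0]],"turn":[0,0,0,0,0]}' 20; python3 look.py 16;python3 - <<'E'
from h import *
f,_,_=load("scene16.npz"); crop(f,285,345,315,355,12,"pics/s16z.png")
E
```

```text
t: 19.1
eef_pos: [0.388, 0.3431, 0.0143]
tcp_rot: [0.997, -0.073, 0.007, -0.014]
wrist_force: [-0.4, -0.6, 1.5]
gripper_width: 0.0272
```

View pics/s16z.png

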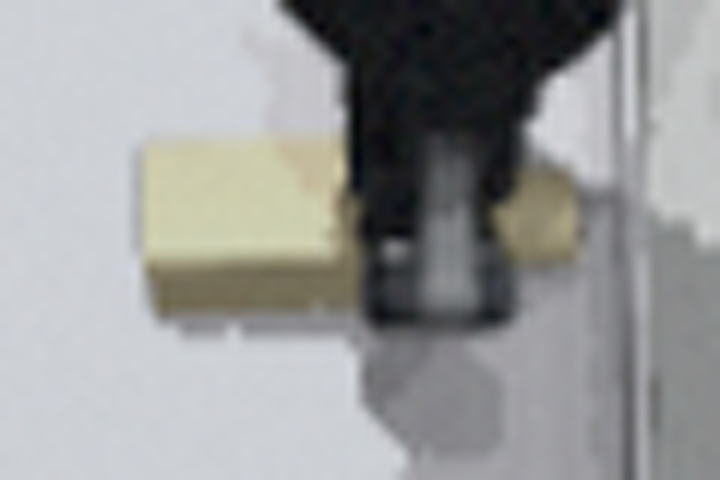

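The block sits level on the tray floor and the force has dropped to 1.5 N. Releasing.

```bash
python3 -m inch '{"jaw":[0.4,0.45,0.55,0.6,0.6],"offset":[[0,0,0],[0,0,0],[0,0,0],[0,0,0],[0,0,0]],"turn":[0,0,0,0,0]}' 20; python3 look.py 17;python3 - <<'E'
from h import *
f,_,_=load("scene17.npz"); crop(f,285,345,315,355,12,"pics/s17z.png")
E
```

```text
t: 19.62
eef_pos: [0.3886, 0.3433, 0.013]
tcp_rot: [0.997, -0.073, 0.007, -0.014]
wrist_force: [0.6, -0.4, 0.1]
gripper_width: 0.0513
```

View pics/s17z.png

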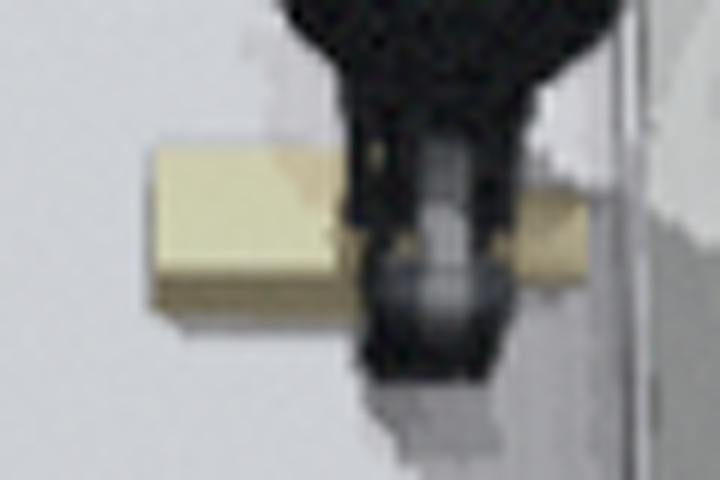

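```bash
python3 -m inch '{"jaw":[0.6,0.7,0.7,0.7,0.7],"offset":[[0,0,0],[0,0,-0.5],[0,0,-1.5],[0,0,-3],[0,0,-3]],"turn":[0,0,0,0,0]}' 20; python3 look.py 18;python3 - <<'E'
from h import *
f,_,_=load("scene18.npz"); crop(f,285,345,310,355,12,"pics/s18z.png")
E
```

```text
t: 20.13
eef_pos: [0.3841, 0.3384, 0.0905]
tcp_rot: [0.997, -0.072, 0.003, -0.009]
wrist_force: [1.5, -0.6, 0.0]
gripper_width: 0.0598
```

View pics/s18z.png

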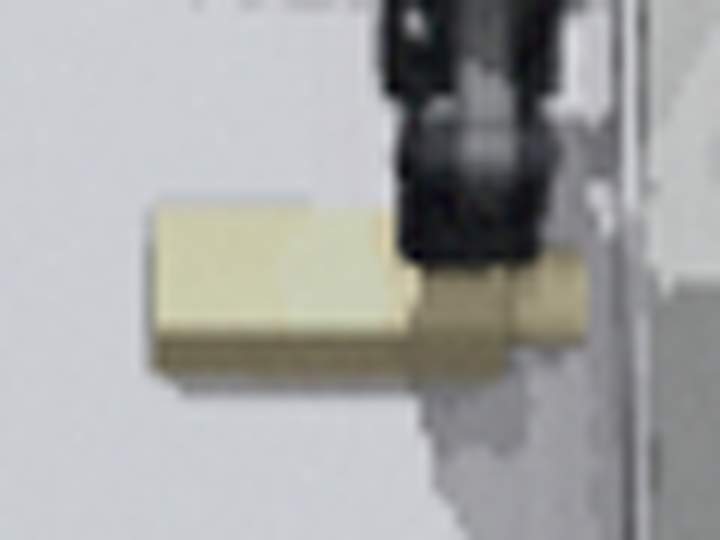

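The gripper is clear, and the block's top and bottom edges run parallel and level. I raise the arm away for a full check.

```bash
python3 -m inch '{"jaw":[0.7,0.7,0.7,0.7,0.7],"offset":[[0,0,-3],[0,0,-3],[0,0,-3],[0,2.5,-2],[0,3.5,0]],"turn":[0,0,0,0,0]}'; python3 -m inch '{"jaw":[0.7,0.7,0.7,0.7,0.7],"offset":[[1,3.8,0],[1,3.8,0],[1,3.8,0],[1,3.8,0],[1,3.8,0]],"turn":[0,0,0,0,0]}';python3 -m inch '{"jaw":[0.7,0.7,0.7,0.7,0.7],"offset":[[0,4,0],[0,4,0],[0,4,0],[0,2,0],[0,0,0]],"turn":[0,0,0,0,0]}'; python3 - <<'E'
from rig import capture
from h import *
for n in ("scene","top"):
    c=capture(n); np.savez(f"{n}19.npz",**{k:c[k] for k in ("frame","K","world_from_camera")}); f=c["frame"]
    x0,x1,y0,y1=[160,360,220,370] if n=="scene" else [120,270,90,250]
    crop(f,x0,x1,y0,y1,3.7 if n=="top" else 4,f"pics/{n}19.png")
E
```

```text
t: 20.65
eef_pos: [0.3774, 0.2852, 0.2071]
tcp_rot: [0.998, -0.068, 0.007, -0.016]
wrist_force: [0.5, -0.7, 0.2]
gripper_width: 0.0599
t: 21.07
eef_pos: [0.4003, 0.0869, 0.203]
tcp_rot: [0.998, -0.062, 0.01, -0.019]
wrist_force: [0.9, -0.9, -0.7]
gripper_width: 0.0599
t: 21.48
eef_pos: [0.3806, -0.0656, 0.1967]
tcp_rot: [0.997, -0.068, 0.011, -0.018]
wrist_force: [-0.0, 0.1, -0.7]
gripper_width: 0.0596
```

View pics/scene19.png

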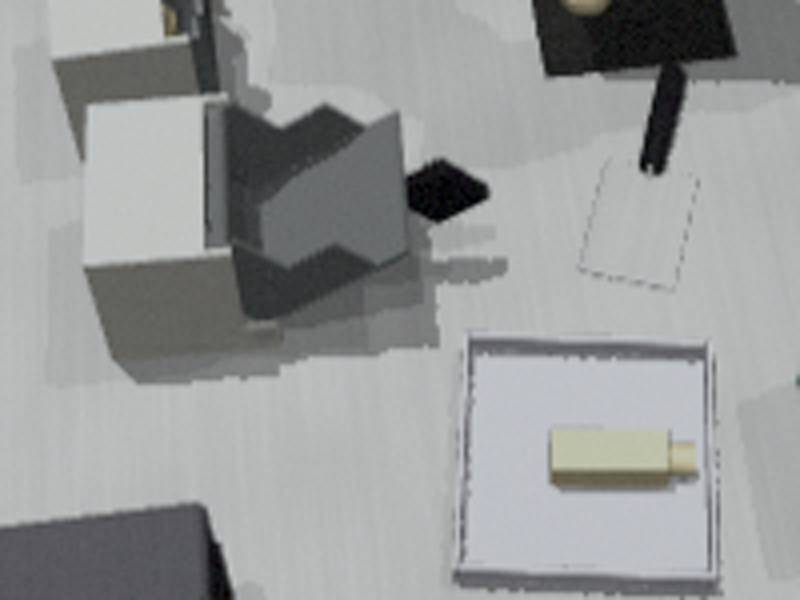

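View pics/top19.png

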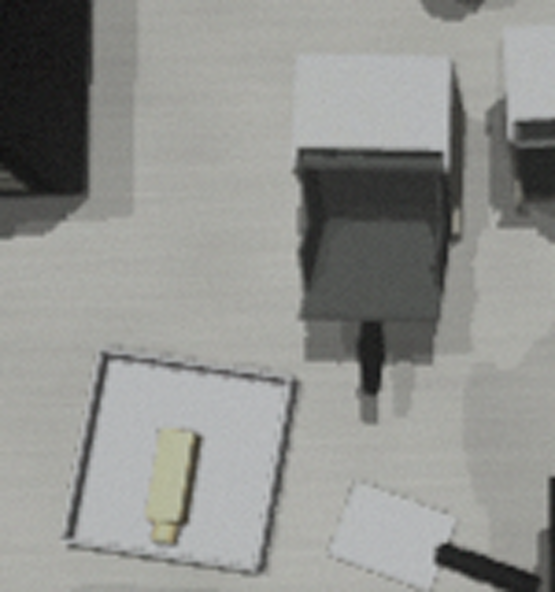

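```bash
python3 - <<'E'
from bin import *
fs,Ks,Ts=load("scene19.npz"); ft,Kt,Tt=load("top19.npz")
S=lambda x,y:((x+.5)/4-.5+160,(y+.5)/4-.5+220)
P=lambda x,y:((x+.5)/3.7-.5+120,(y+.5)/3.7-.5+90)
for n,a,b in (("back-near(+y)",(551,472),(160,428)),("back-far",(551,428),(196,431)),("front-near",(669,472),(148,521)),("front-far",(669,430),(184,524)),("spigot end",(695,458),(163,543))):
    p,e=tri((Ks,Ts),S(*a),(Kt,Tt),P(*b)); print(n,np.round(p,4),round(e,4))
print("spigot end on plane z=.018:",plane(Ks,Ts,*S(695,458),.018),plane(Kt,Tt,*P(163,543),.018))
for a in (.85,.9): print(a,[np.round((proj(Ks,Ts,binpt(.005,y,.125,a))-[160,220])*4+1.5) for y in (-.0525,.0525)])
E
```

```text
back-near(+y) [0.442  0.3502 0.0268] 0.003
back-far [0.4383 0.3213 0.0277] 0.0018
front-near [0.3686 0.3589 0.0242] 0.0046
front-far [0.3645 0.3307 0.0238] 0.0023
spigot end [0.3505 0.3488 0.0177] 0.0032
spigot end on plane z=.018: [0.35210698 0.34848823 0.018     ] [0.34900114 0.34912596 0.018     ]
0.85 [array([390., 106.]), array([401., 246.])]
0.9 [array([397., 109.]), array([408., 249.])]
```

```bash
python3 -c "
from rig import observe, sign_off
s=observe(); print(s['t'],s['wrist_force'],abs(s['joint_vel']).max() if hasattr(s['joint_vel'],'max') else s['joint_vel']); print(sign_off())"
```

```text
21.5833 [-0.21606835  1.29623894 -0.30810011] 0.04254693759697555
the job is handed in; nothing more can be done
None
```

The fin bin is swung fully forward and the resin block is lying flat in the square tray. I handed the job in at about 21.6 s of the 54 s allowed, with the arm clear of everything; `sign_off` gives no verdict.

**What I did:** I pulled the bin forward along its arc by the fin, then lifted the block out of its mouth. I lowered it until its end touched the tray floor and pressed it level between the pads at up to about 20 N at the wrist. I let go only once it was down.

**Last checks:**
- **Bin:** the panel's top corners match the projection for 0.90 rad tilt to within about 1.5 pixels. The neighbouring bin in view looked unmoved, and I never went near the green look-alike.
- **Block:** it is wholly inside the tray, with the spigot end about 1 cm from the wall. The spigot end measures 17.7 mm high, against 18 mm expected when flat.

**What failed or disagreed:**
- **First grasp missed:** the jaws closed over the top of the block because the fingertips stood about 15 mm higher than I had worked out from the given tool lengths. I reopened, lowered in small steps and gripped it properly; the jaws stopped at 27 mm.
- **Block height reads low:** its top measured 24–28 mm where 32 mm was expected, about 3 mm lower at the spigot end. I put this down to camera error, since its edges look parallel and level in the scene view.
- **Fin drift:** the pads slid a little along the fin at the end of the swing, but the bin was at its stop.

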